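Open the slip jug's captive screw cap and stand the filling funnel in its neck

TASK

Get the square white jug ready for refilling: unscrew its blue captive cap (counter-clockwise) until it is off the thread and swing it on its arm well clear of the neck, about a right angle or more. Then lift the steel funnel out of the brown cup and stand it upright in the jug's neck, resting loosely by its own weight: do not press or drop it in, since its tapered stem jams. Leave the cup standing upright and do not knock the other things about.

Things in the scene. Friction and masses are not known exactly. Their poses are not given: they have to be found in the camera images.
- neck_rim (a point): centre of the rim of the jug's neck, 138 mm above the bench. The jug is a square white plastic jug, body 116 mm square with its top 104 mm above the bench, in a dark steel holder bolted to the bench, so it cannot move. The round neck is 51 mm outside, 42 mm inside, and free inside for 34 mm down from the rim. x axis: level, from the neck towards the pivot pin of the cap's arm; z up
- cap_pivot (a point): axis of the pivot pin on the jug's shoulder, 55 mm from the neck's axis along neck_rim's x, at rim height; fixed to the jug. The cap's steel arm, 9 to 12 mm above rim height at its top, swings about this vertical axis
- cap_grip (a point): centre of the blue knurled part of the cap, on the cap's axis, 22 mm above the rim when screwed down: 60 mm across, 26 mm high (13 mm above and below this point), a white pointer on its top. It turns in a steel ring at the end of the arm, 67 mm across, its top 9 mm above the rim, directly below the knurled part when screwed down; fingers grip the knurled part above the ring
- cap_turn (a joint): turn of the cap relative to its arm, rad: 0 screwed fully home, growing counter-clockwise seen from above, to a stop at 2.6; starts between 0 and 0.4. It holds where it is left; turning takes 0.15 N m. The cap climbs 3.1 mm per rad in its ring (8 mm in all; the ring stays at its height). Up to nearly 2 rad its sealing plug is still inside the neck and blocks the arm; from about 2.4 rad it is off the thread and free to swing. Turning back lowers it again
- cap_swing (a joint): swing of the cap's arm about cap_pivot, rad: 0 with the cap over the neck, growing clockwise seen from above, to a stop at 2.3. It stays where it is left; light friction (about 1 N at the cap). The unscrewed cap is at its stop and goes round with the arm: turn the hand with the arm while carrying it round, or let go and push the cap sideways
- funnel_grip (a point): centre of the straight band of the stainless jar funnel, on the funnel's axis: band 62 mm across, 28 mm high (14 mm above and below this point), rolled rim 64 mm across at its very top. Below the band a shoulder 10 mm high narrows to 45 mm, then a 36 mm long stem tapers from 45 mm to 33 mm at the tip, which is 60 mm below this point. About 90 g, axis z up. It starts upright in the brown cup with its shoulder on the cup's rim; the rim is about 18 mm below this point
- funnel_seat (a point): point on the funnel's axis 33 mm below funnel_grip, 27 mm above the stem's tip, where the stem is 42 mm across: when the funnel rests loosely in the neck this point is level with the rim, within about 2 mm
- cup_rim (a point): centre of the rim of the brown glazed cup, 60 mm high, 64 mm across the rim, a handle on one side; loose, 0.25 kg
- jar_blue_lid: a bystander: closed white screw-top jar with a blue lid, 68 mm across, 78 mm high, loose; origin at the centre of its underside
There are look-alikes about, which are no part of the job. What is shaped like the part that bears funnel_grip but purple is not meant.

How it is judged:
On the way, in this order (a step that is already met when the one before it is completed fails the run):
1. the cap is unscrewed, still over the neck (value of joint cap_turn above 1.8 rad and value of joint cap_swing below 0.4 rad), for 0.05 s.
2. the cap is swung clear of the neck (value of joint cap_swing above 1.4 rad), for 0.2 s.
At the end, for the whole second after the job is handed in: the cap's arm is swung at least 1.4 rad from the neck; the funnel stands in the neck, its axis within 6 mm of the neck's centre and within 0.14 rad of upright, its seat point from 5 mm below to 10 mm above the rim; the cup stands upright on the bench (value of joint cap_swing above 1.4 rad and horizontal distance between funnel_seat and neck_rim below 0.006 m and z of funnel_seat in the frame of neck_rim between -0.005 and 0.01 m and angle between funnel_grip's own z axis and vertical below 0.14 rad and angle between cup_rim's own z axis and vertical below 0.2 rad and height (world z) of cup_rim below 0.066 m); the robot touches nothing.
It fails at once if the funnel is pressed or dropped onto the jug or its cap with more than 30 N (contact force between funnel and jug above 30 N).
It fails at once if the jar with the blue lid is knocked more than 30 mm from its place (distance of jar_blue_lid from where it was at the start of the episode above 0.03 m).
It fails at once if the cup is tipped over (angle between cup_rim's own z axis and vertical above 0.6 rad).
It also fails if it takes over 64 s, if anything falls off the work surface, if the arm or the gripper's body presses on something with over 40 N, if the wrist force passes 120 N, or if a joint passes its speed limit or range.

ROBOT

A 6-joint arm with a two-finger parallel gripper is mounted at the origin on a cart in front of the work surface, level with it; the furniture and walls round the work are solid. World frame = base frame: x ahead of the robot, y to its left, z up, the work surface at z = 0. Lengths are in m, angles in rad, forces in N, time in s.
With the tool pointing down it reaches from about 0.3 to 1 m from the base axis. Payload 5.1 kg.
Tool frame: the origin (TCP) lies between the finger pads; the fingertips stand 22 mm ahead of it and the grasp point (between the pads) lies 3 mm ahead of it; z points along the fingers, y is the line along which they close (so a half turn about z gives the same grasp; the last joint's range is limited). The gripper opens to 95 mm and grips with 3 to 60 N. Pads are 20 mm wide; open, the fingers measure 119 mm over their backs; the gripper's body (75 mm by 180 mm) begins 59 mm behind the grasp point.
Start: joints at [-1.349, 0.124, 1.65, -0, 1.367, -0.083], TCP at [0.195, -0.62, 0.237] pointing down, gripper open.
Joint ranges: [-2.61, 2.61], [-1.02, 2.33], [0.03, 2.71], [-1.35, 4.49], [0.32, 2.68], [-2.91, 2.91]. Speed limits (rad/s): [2.57, 2.57, 3.14, 3.14, 3.14, 3.14].

INTERFACE

Orientations are given as a unit quaternion [x, y, z, w].
In Python, from rig import bot gives the robot as it stands. The module is installed in compiled form; this text tells all that it offers.
- The arm moves only by the tool jog_arm, never from a script. Its argument "targets" is a list that holds one entry, the list of rows, each a list of 5 numbers: the shift along the tool's x, y, z in m, then the turn about the tool's z in rad, then the gripper's target within -1 to 1 (fully open at 1, half-way at 0, shut at -1). In form: [[[x, y, z, spin, grip], ...]]. A call has 1 to 8 rows; each row shifts and turns the commanded pose from where the row before left it, along the tool's axes as they then stand; what a row does not reach is not made up. A row lasts 1/12 s, in which the tool goes at most 41.7 mm and 7.16 degrees, less where a joint would pass 70% of its speed; a pose out of reach is approached as far as the arm can. A call is refused whole if a number of a shift passes 0.0417 or a number of a turn 0.125, either way. A call with a gripper value outside its range is refused whole. The fingers move at their own pace and stop on an object; the grip force is fixed at half the most. Time passes only in rows, so rows that do not move let the fingers close. It gives the time, the measured TCP pose, the force and the opening at its end, in the units of the state.
- bot.get_obs(): the state, without advancing time (a new reading comes with each control period).
- bot.read_camera(name): name is "scene" or "top" or "wrist"; returns a dict with "image" (400x640x3 uint8, red, green, blue), "fx", "fy", "cx", "cy" (pixels), "D" ([k1, k2, p1, p2, k3] as OpenCV has them; the pictures are not rectified), "R" (3x3) and "t" (3): a world point X has camera coordinates R X + t. Camera axes: x right, y down, z forward; pixel columns grow to the right and rows downward; lengths in m; the calibration is good to about 2 mm. A picture is of the moment at which its call begins. There is no depth.
- bot.job_done(): hands the job in, once; it reports no verdict.
The state is a dict: "time_s": time; "q": joint angles; "qd": joint speeds; "tau": joint torques, N m; "ee_pos": TCP position; "tool_rot": TCP orientation; "wrist_force": force on the tool from outside, world axes, zero at the start; "wrist_torque": the same for the moment, N m; "gripper_width": finger opening in m.
Only numpy, scipy, OpenCV 4.12 (cv2) and the standard library are available. Lean on these libraries where they do the work, as an engineer would, in place of code of your own. Each camera call takes 0.05 s, during which the arm holds its last target. There are 200 camera calls.

## Working session

There is one attempt and no reset: what is moved stays moved. The work goes in short steps, Python scripts to look and compute and a tool call to move; the robot and the scene stay as the last step left them, time stands still between calls to the robot, and variables do not carry over. Pictures are saved under pics/ and viewed, on a budget of 10 in all, crops included, one or two more only if the job needs it, and the job is handed in when it is done.

Besides the shell and the picture viewer there is one more tool, called after "Emit:" by a JSON object that holds its "fn" and its "kwargs". jog_arm: Moves the arm, as the interface text tells. Its arguments: {"type":"object","properties":{"targets":{"type":"array"}},"required":["targets"]}

```bash
mkdir -p pics
cat > h.py <<'E'
from rig import bot
import numpy as np, cv2
def cam(n,save=None):
    c=bot.read_camera(n)
    c["K"]=np.array([[c["fx"],0,c["cx"]],[0,c["fy"],c["cy"]],[0,0,1.]])
    c["R"]=np.array(c["R"]);c["t"]=np.array(c["t"]);c["D"]=np.array(c["D"],float)
    if save: cv2.imwrite("pics/"+save,c["image"][:,:,::-1])
    return c
def ray(c,uv):
    p=cv2.undistortPoints(np.array([[uv]],float),c["K"],c["D"])[0,0]
    return -c["R"].T@c["t"], c["R"].T@np.array([p[0],p[1],1.])
def onz(c,uv,z):
    o,d=ray(c,uv); return o+d*(z-o[2])/d[2]
def proj(c,X):
    return cv2.projectPoints(np.array(X,float).reshape(-1,1,3),cv2.Rodrigues(c["R"])[0],c["t"],c["K"],c["D"])[0][:,0]
E
python3 - <<'E'
from h import *
a=cam("scene","s1.png");b=cam("top","t1.png");w=cam("wrist","w1.png")
for c in(a,b,w): print(-c["R"].T@c["t"],c["R"][2])
o=bot.get_obs();print(o)
E
```

```text
[ 0.2634353  -0.57631024  0.63420917] [ 0.31502062  0.71037852 -0.62938412]
[0.43086928 0.00704228 0.99120146] [ 0.13621286  0.02353305 -0.99040005]
[ 0.2669359  -0.59718763  0.38425875] [-0.25863848 -0.08109156 -0.96256444]
{'time_s': 0.15, 'q': array([-1.34860940e+00,  1.24362813e-01,  1.65134608e+00,  1.52957641e-05,
        1.36751499e+00, -8.26239694e-02]), 'qd': array([ 0.00077311, -0.00295395, -0.00285342,  0.00041757,  0.00170012,
        0.00086458]), 'tau': array([ 5.59206146e-04, -4.18192434e+01, -3.60472548e+01,  7.74875376e-02,
        4.69310442e-02, -1.13504809e-04]), 'ee_pos': array([ 0.1949323 , -0.61959679,  0.23567295]), 'tool_rot': array([ 9.88408659e-01,  1.51814551e-01, -4.93977379e-05, -8.14152433e-04]), 'wrist_force': array([1.05637103, 0.8229613 , 0.0617386 ]), 'wrist_torque': array([ 0.03047947,  0.05232672, -0.01833743]), 'gripper_width': 0.09509976885564121}
```

View pics/t1.png

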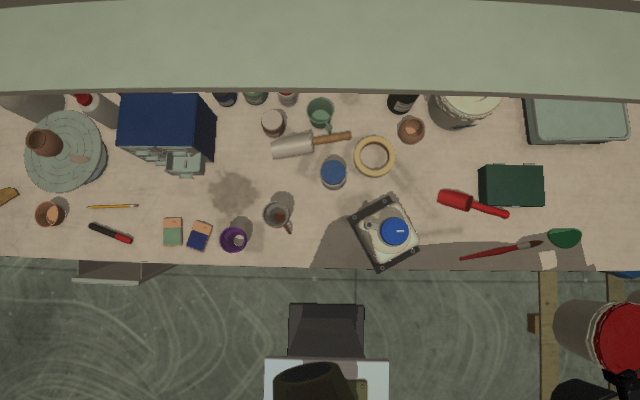

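View pics/s1.png

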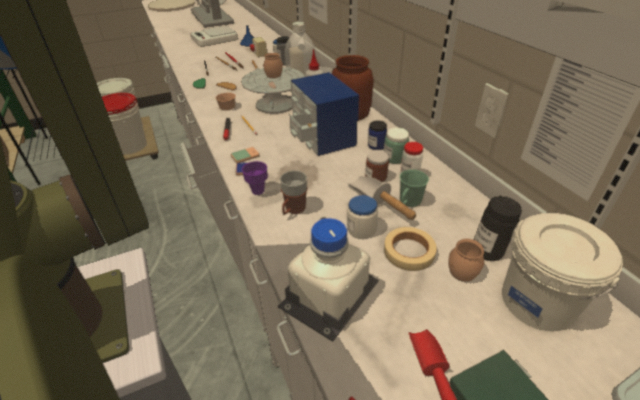

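The top view shows the jug's cap at (395,232) with the arm's pivot to its left at about (369,226). The funnel is in the cup at (277,214) and the blue-lid jar at (333,173). The purple decoy is at (233,240).

Run:
```python
from h import *
b=cv2.imread("pics/t1.png");a=cv2.imread("pics/s1.png")
t=cv2.resize(b[150:280,250:450],None,fx=4,fy=4,interpolation=cv2.INTER_CUBIC)
s=cv2.resize(a[150:340,240:420],None,fx=1,fy=1)
cv2.imwrite("pics/t1c.png",t)
for n in("top","scene"):
    c=cam(n);im=c["image"];hsv=cv2.cvtColor(im,cv2.COLOR_RGB2HSV)
    m=cv2.inRange(hsv,(100,120,60),(125,255,255))
    k,l,st,ce=cv2.connectedComponentsWithStats(m)
    for i in range(1,k):
        if st[i,4]>150: print(n,st[i],ce[i],[np.round(onz(c,ce[i],z)[:2],4) for z in(.173,.16,.078)])
    if n=="top":
        for u,z in(((277,214),.106),((277,214),.09),((369,226),.148)): print(u,onz(c,u,z))
```

```text
top [ 117   93   80   53 3266] [156.57103491 117.33282303] [array([0.7218, 0.4049]), array([0.7264, 0.4112]), array([0.7556, 0.4511])]
top [381 218  28  27 577] [393.94107452 231.01559792] [array([ 0.4721, -0.1389]), array([ 0.4727, -0.1412]), array([ 0.4769, -0.1559])]
(277, 214) [0.50974885 0.12390977 0.106     ]
(277, 214) [0.5111746  0.12602214 0.09      ]
(369, 226) [ 0.48343866 -0.08780235  0.148     ]
scene [307  74  50  30 686] [329.2755102   89.02769679] [array([0.7214, 0.3727]), array([0.7344, 0.3994]), array([0.8158, 0.5682])]
scene [312 219  34  32 805] [328.14782609 233.86708075] [array([ 0.4664, -0.1478]), array([ 0.4722, -0.1358]), array([ 0.5082, -0.0596])]
```

View pics/t1c.png

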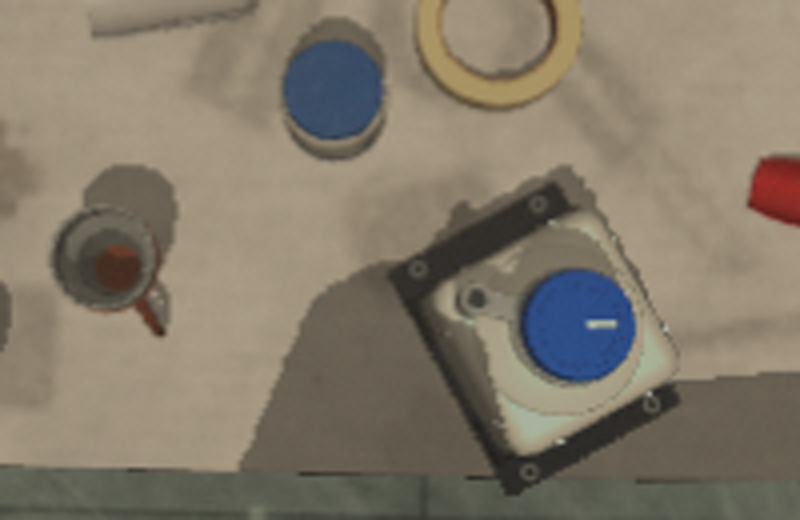

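The crop shows the funnel's rim centred at (276.5,214.5) and the pivot pin at (369.5,224.5). The white pointer points right, and the cap's centre is near (394,231). I'll move above the cap, then refine with the wrist camera.

Emit:
{"fn": "jog_arm", "kwargs": {"targets": [[[0.0, 0, -0.03, 0, 1], [0.029, -0.0265, 0, 0, 1], [0.029, -0.0265, 0, 0, 1], [0.029, -0.0265, 0, 0, 1], [0.029, -0.0265, 0, 0, 1], [0.029, -0.0265, 0, 0, 1], [0.029, -0.0265, 0, 0, 1], [0.029, -0.0265, 0, 0, 1]]]}}

```text
time_s: 0.92
ee_pos: [0.3335, -0.3804, 0.2666]
tool_rot: [0.988, 0.152, 0.0, 0.0]
wrist_force: [0.9, 0.2, 0.6]
gripper_width: 0.0954
```

Emit:
{"fn": "jog_arm", "kwargs": {"targets": [[[0.029, -0.0265, 0, 0, 1], [0.029, -0.0265, 0, 0, 1], [0.029, -0.0265, 0, 0, 1], [0.029, -0.0265, 0, 0, 1], [0.029, -0.0265, 0, 0, 1], [0.029, -0.0265, 0, 0, 1], [0.029, -0.0265, 0, 0, 1], [0, 0, 0, 0, 1]]]}}

```text
time_s: 1.58
ee_pos: [0.473, -0.1392, 0.2667]
tool_rot: [0.988, 0.155, 0.001, -0.001]
wrist_force: [-0.4, -0.6, -0.2]
gripper_width: 0.0953
```

Run:
```python
from h import *
for n in("top","wrist","scene"):
    c=cam(n,n+"2.png");im=c["image"];hsv=cv2.cvtColor(im,cv2.COLOR_RGB2HSV)
    m=cv2.inRange(hsv,(100,120,60),(125,255,255))
    k,l,st,ce=cv2.connectedComponentsWithStats(m)
    for i in range(1,k):
        if st[i,4]>150: print(n,st[i],ce[i],[np.round(onz(c,ce[i],z)[:2],4) for z in(.173,.16)])
    print(-c["R"].T@c["t"],c["R"][2])
o=bot.get_obs();print(o["time_s"],o["ee_pos"],o["tool_rot"],o["q"])
```

```text
top [ 117   94   79   52 3015] [156.29784411 116.70547264] [array([0.7233, 0.4057]), array([0.728, 0.412])]
[0.43086928 0.00704228 0.99120146] [ 0.13621286  0.02353305 -0.99040005]
wrist [ 211    0   56   55 2138] [240.07577175  24.37698784] [array([ 0.5951, -0.041 ]), array([ 0.5978, -0.0368])]
wrist [ 282  173   66   67 3308] [314.3814994  206.45616687] [array([ 0.4734, -0.1397]), array([ 0.4697, -0.1408])]
[ 0.54376386 -0.11857873  0.41534838] [-0.25780524 -0.08413206 -0.96252701]
scene [  0  11  25  43 623] [ 9.86195827 29.29695024] [array([-0.2114,  1.5682]), array([-0.2248,  1.6287])]
scene [312 219  34  32 803] [328.30261519 234.6139477 ] [array([ 0.4659, -0.1495]), array([ 0.4716, -0.1375])]
[ 0.2634353  -0.57631024  0.63420917] [ 0.31502062  0.71037852 -0.62938412]
1.7333 [ 0.47085698 -0.14423316  0.26652381] [ 9.88320974e-01  1.52386128e-01 -2.99007883e-04  1.74687749e-04] [-4.05965865e-01 -2.50463363e-01  1.95669638e+00 -6.18971176e-04
  1.43568140e+00  8.58949617e-01]
```

View pics/wrist2.png

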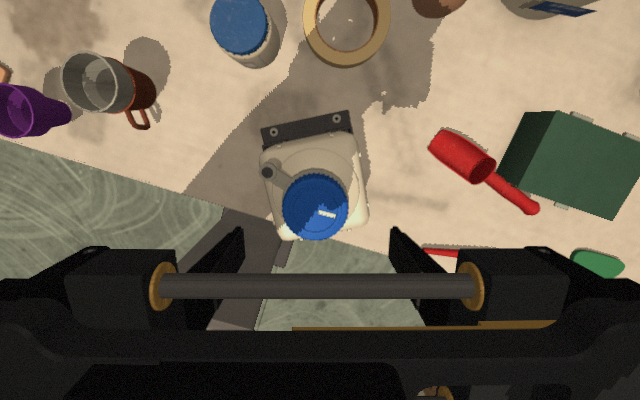

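The wrist view shows the cap centred at about (314,206), with the pivot at (268,172). All three cameras agree on a cap centre of about (0.472, -0.140). The finger line currently points at the pivot pin, so I'll spin clockwise while I descend.

Emit:
{"fn": "jog_arm", "kwargs": {"targets": [[[0.0023, -0.0037, 0.01, 0.115, 1], [0, 0, 0.014, 0.115, 1], [0, 0, 0.014, 0.115, 1], [0, 0, 0.014, 0.115, 1], [0, 0, 0.014, 0.115, 1], [0, 0, 0.014, 0.115, 1], [0, 0, 0.0125, 0.11, 1], [0, 0, 0, 0, 1]]]}}

```text
time_s: 2.4
ee_pos: [0.4704, -0.1414, 0.1718]
tool_rot: [0.969, -0.248, -0.002, -0.0]
wrist_force: [-0.3, 0.1, -0.1]
gripper_width: 0.095
```

Emit:
{"fn": "jog_arm", "kwargs": {"targets": [[[0, 0, 0, 0, -1], [0, 0, 0, 0, -1], [0, 0, 0, 0, -1], [0, 0, 0, 0, -1], [0, 0, 0, 0, -1], [0, 0, 0, 0, -1]]]}}

```text
time_s: 2.9
ee_pos: [0.4722, -0.1402, 0.1746]
tool_rot: [0.97, -0.245, 0.0, 0.0]
wrist_force: [-1.0, -1.1, 1.3]
gripper_width: 0.0606
```

Run:
```python
from h import *
o=bot.get_obs();print(o["time_s"],o["ee_pos"],o["tool_rot"],o["q"],o["gripper_width"],o["wrist_force"])
```

```text
2.9 [ 0.4722041  -0.14015568  0.1745827 ] [ 9.69578834e-01 -2.44779040e-01  2.95878570e-04  1.35866203e-04] [-3.97463783e-01 -1.84838005e-01  2.05817487e+00 -1.88750206e-04
  1.26763004e+00  1.66797245e+00] 0.060597906019068504 [-1.04597998 -1.11743321  1.31967536]
```

Emit:
{"fn": "jog_arm", "kwargs": {"targets": [[[0, 0, -0.0004, -0.12, -1], [0, 0, -0.0004, -0.12, -1], [0, 0, -0.0004, -0.12, -1], [0, 0, -0.0004, -0.12, -1], [0, 0, -0.0004, -0.12, -1], [0, 0, -0.0004, -0.12, -1], [0, 0, -0.0004, -0.12, -1], [0, 0, -0.0004, -0.12, -1]]]}}

```text
time_s: 3.57
ee_pos: [0.472, -0.1399, 0.1777]
tool_rot: [0.972, 0.233, -0.0, -0.0]
wrist_force: [-0.4, 0.2, 0.9]
gripper_width: 0.0597
```

Emit:
{"fn": "jog_arm", "kwargs": {"targets": [[[0, 0, -0.0004, -0.12, -1], [0, 0, -0.0004, -0.12, -1], [0, 0, -0.0004, -0.12, -1], [0, 0, -0.0004, -0.12, -1], [0, 0, -0.0004, -0.12, -1], [0, 0, -0.0004, -0.12, -1], [0, 0, -0.0004, -0.12, -1], [0, 0, 0, 0, -1]]]}}

```text
time_s: 4.23
ee_pos: [0.4716, -0.1396, 0.1802]
tool_rot: [0.794, 0.608, -0.0, -0.001]
wrist_force: [-2.1, 1.1, 1.3]
gripper_width: 0.0598
```

Run:
```python
from h import *
o=bot.get_obs();print(o["time_s"],o["ee_pos"],o["tool_rot"],o["q"],o["gripper_width"],o["wrist_force"],o["wrist_torque"])
```

```text
4.2333 [ 0.47162901 -0.13963599  0.1801627 ] [ 7.93820089e-01  6.08152122e-01 -3.16385797e-04 -7.49861098e-04] [-3.97146806e-01 -1.90296311e-01  2.05310632e+00  2.04480826e-04
  1.28039856e+00 -1.33871057e-01] 0.0598405065825428 [-2.14577022  1.14497624  1.29344763] [0.31986057 0.36527668 0.14814687]
```

Torque is about 0.15 N m, so the cap is turning. I've turned 1.80 rad so far, so I'll continue to the stop.

Emit:
{"fn": "jog_arm", "kwargs": {"targets": [[[0, 0, -0.0004, -0.12, -1], [0, 0, -0.0004, -0.12, -1], [0, 0, -0.0004, -0.12, -1], [0, 0, -0.0004, -0.12, -1], [0, 0, 0, 0, -1]]]}}

```text
time_s: 4.65
ee_pos: [0.4714, -0.1397, 0.1816]
tool_rot: [0.628, 0.778, -0.0, -0.001]
wrist_force: [-3.6, 1.0, 2.2]
gripper_width: 0.0593
```

Run:
```python
from h import *
o=bot.get_obs();print(o["time_s"],o["ee_pos"],o["tool_rot"],o["q"],o["gripper_width"],o["wrist_force"],o["wrist_torque"])
```

```text
4.65 [ 0.47137767 -0.13966823  0.18159779] [ 6.27687074e-01  7.78464898e-01 -3.38592630e-04 -1.10658456e-03] [-3.97278252e-01 -1.91697845e-01  2.05180444e+00 -3.77234833e-05
  1.28380023e+00 -6.10905767e-01] 0.05932654465118721 [-3.57200276  0.97075084  2.22863603] [0.32121639 0.58907838 0.12336881]
```

Emit:
{"fn": "jog_arm", "kwargs": {"targets": [[[0, 0, -0.0003, -0.1, -1], [0, 0, -0.0003, -0.08, -1], [0, 0, 0, 0, -1]]]}}

```text
time_s: 4.9
ee_pos: [0.4715, -0.1399, 0.1816]
tool_rot: [0.557, 0.831, -0.0, -0.001]
wrist_force: [-3.1, -0.7, -1.4]
gripper_width: 0.0591
```

Run:
```python
from h import *
c=cam("wrist","w3.png");d=cam("scene","s3.png");im=d["image"][180:330,250:400];w=c["image"][100:300,180:420]
cv2.imwrite("pics/c3.png",np.hstack([cv2.resize(im,(400,400),interpolation=2),cv2.resize(w,(400,400),interpolation=2)])[:,:,::-1])
o=bot.get_obs();print(o["time_s"],o["ee_pos"],o["tool_rot"],o["q"],o["gripper_width"],o["wrist_force"],o["wrist_torque"])
```

```text
5.0 [ 0.47150311 -0.13987986  0.18168209] [ 5.57022624e-01  8.30496893e-01 -2.45498638e-04 -8.04358795e-04] [-3.97502636e-01 -1.91744807e-01  2.05169731e+00 -1.80226936e-04
  1.28331323e+00 -7.86654403e-01] 0.05947918276097009 [-2.26862307  0.23082435 -1.4230454 ] [ 0.12233725  0.36792175 -0.26176521]
```

View pics/c3.png

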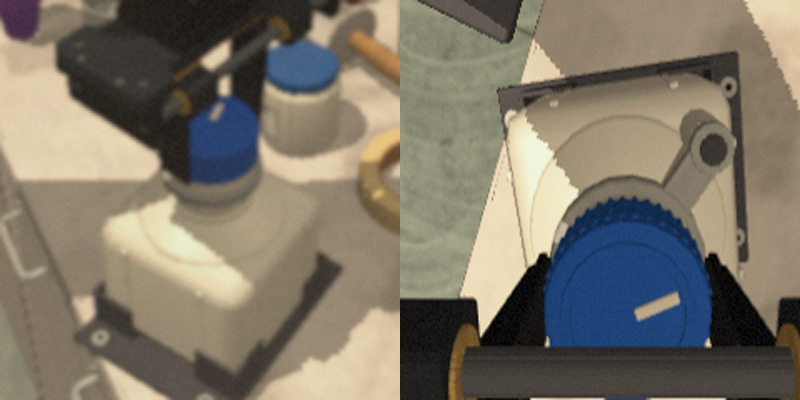

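The cap is gripped and raised above its ring. In the right-hand crop the pointer is at (636-680, 312-298) and the pivot at (712,150). I'll compute the pointer's angle against the first view.

Run:
```python
from h import *
c=cam("wrist")
f=lambda u,v:(180+(u-400)*.6,100+v*.5)
p=[onz(c,f(*x),.181)[:2] for x in((636,312),(680,298))]
print(p,np.arctan2(*(p[1]-p[0])[::-1]))
pv=onz(c,f(712,150),.15);print("pivot",pv)
b=cam("top");g=lambda u,v:(250+u/4,150+v/4)
p=[onz(b,g(*x),.173)[:2] for x in((588,324),(616,323))]
print(p,np.arctan2(*(p[1]-p[0])[::-1]),"pivot",onz(b,g(478,298),.15))
o=bot.get_obs();print(o["ee_pos"],o["wrist_torque"],o["wrist_force"])
```

```text
[array([ 0.47323749, -0.13854885]), array([ 0.4857092 , -0.12858841])] 0.6739128208959151
pivot [ 0.48490926 -0.08803455  0.15      ]
[array([ 0.47224978, -0.14553224]), array([ 0.47306642, -0.16069195])] -1.5169790450237113 pivot [ 0.48666783 -0.08866896  0.15      ]
[ 0.47148809 -0.13989337  0.18167014] [ 0.17859866  0.37866411 -0.26852304] [-3.61873101  1.41468903 -2.45421843]
```

Emit:
{"fn": "jog_arm", "kwargs": {"targets": [[[0, 0, 0, -0.1, -1], [0, 0, 0, -0.1, -1], [0, 0, 0, -0.1, -1], [0, 0, 0, 0, -1]]]}}

```text
time_s: 5.43
ee_pos: [0.472, -0.1406, 0.1819]
tool_rot: [0.426, 0.905, -0.0, 0.0]
wrist_force: [-1.0, -2.9, -4.5]
gripper_width: 0.0594
```

Run:
```python
from h import *
c=cam("wrist","w4.png")
cv2.imwrite("pics/c4.png",cv2.resize(c["image"][100:300,180:480],None,fx=2.5,fy=2.5,interpolation=2)[:,:,::-1])
o=bot.get_obs();print(o["time_s"],o["ee_pos"],o["tool_rot"],o["q"],o["gripper_width"],o["wrist_force"],o["wrist_torque"])
```

```text
5.4833 [ 0.47200374 -0.1406542   0.18194537] [ 4.26719639e-01  9.04383814e-01 -4.74502748e-04  2.05156937e-04] [-3.98127525e-01 -1.91556089e-01  2.05107903e+00 -1.00747677e-03
  1.28170046e+00 -1.08691172e+00] 0.05970554179724689 [-1.15284087 -2.67527336 -4.30115955] [-0.46973729  0.08701702 -0.78314201]
```

View pics/c4.png

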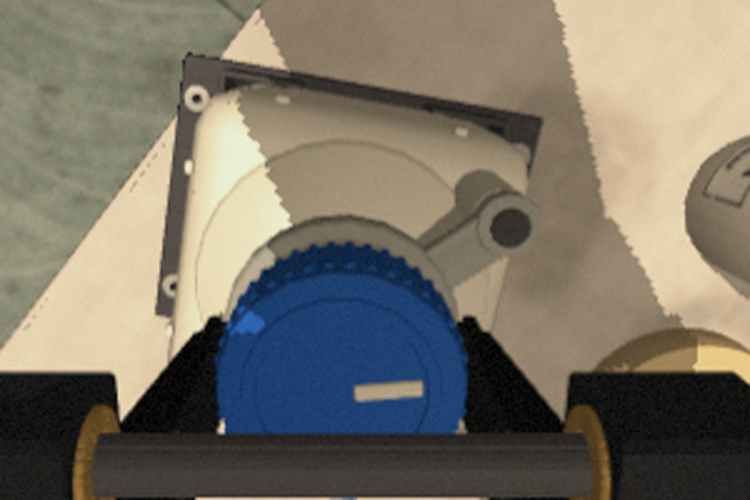

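The pointer moved back relative to the hand while the torque rose to 0.78 N m, so the cap is at its stop and the hand is slipping. I'll swing the arm clockwise about the pivot, turning the hand with it.

Emit:
{"fn": "jog_arm", "kwargs": {"targets": [[[0.0056, -0.0035, 0, 0.12, -1], [0.0056, -0.0035, 0, 0.12, -1], [0.0056, -0.0035, 0, 0.12, -1], [0.0056, -0.0035, 0, 0.12, -1], [0.0056, -0.0035, 0, 0.12, -1]]]}}

```text
time_s: 5.9
ee_pos: [0.4449, -0.1241, 0.182]
tool_rot: [0.676, 0.736, -0.001, 0.002]
wrist_force: [2.4, -5.3, -7.5]
gripper_width: 0.0596
```

Run:
```python
from h import *
o=bot.get_obs();print(o["time_s"],o["ee_pos"],o["tool_rot"],o["q"],o["gripper_width"],o["wrist_force"],o["wrist_torque"])
```

```text
5.9 [ 0.44492597 -0.12410056  0.1820267 ] [ 6.76458830e-01  7.36476868e-01 -6.42484449e-04  2.20487437e-03] [-0.38669819 -0.27025006  2.11552386 -0.00285185  1.29263519 -0.47082421] 0.05960201305673745 [ 2.43411085 -5.26703339 -7.54996371] [-1.05379507 -0.57139058 -0.24675271]
```

Emit:
{"fn": "jog_arm", "kwargs": {"targets": [[[0.0056, -0.0035, 0, 0.12, -1], [0.0056, -0.0035, 0, 0.12, -1], [0.0056, -0.0035, 0, 0.12, -1], [0.0056, -0.0035, 0, 0.12, -1], [0.0056, -0.0035, 0, 0.12, -1], [0.0056, -0.0035, 0, 0.12, -1], [0.0056, -0.0035, 0, 0.12, -1]]]}}

```text
time_s: 6.48
ee_pos: [0.4311, -0.0811, 0.1819]
tool_rot: [0.918, 0.397, -0.001, 0.002]
wrist_force: [-1.0, -6.4, -4.7]
gripper_width: 0.0592
```

Emit:
{"fn": "jog_arm", "kwargs": {"targets": [[[0.0056, -0.0035, 0, 0.12, -1], [0.0056, -0.0035, 0, 0.12, -1], [0.0056, -0.0035, 0, 0.12, -1], [0.0056, -0.0035, 0, 0.12, -1], [0.0056, -0.0035, 0, 0.12, -1], [0, 0, 0, 0, -1]]]}}

```text
time_s: 6.98
ee_pos: [0.4443, -0.0509, 0.1818]
tool_rot: [0.994, 0.109, -0.002, 0.001]
wrist_force: [-5.9, -6.0, -2.2]
gripper_width: 0.0592
```

Run:
```python
from h import *
o=bot.get_obs();print(o["time_s"],o["ee_pos"],o["tool_rot"],o["q"],o["gripper_width"],o["wrist_force"],o["wrist_torque"])
```

```text
6.9833 [ 0.44427609 -0.05087554  0.181827  ] [ 0.99402378  0.10913974 -0.00174322  0.00148113] [-0.23175973 -0.30397875  2.1421395  -0.00410117  1.30572861  1.12139981] 0.05920494978552601 [-5.91524398 -6.01292364 -2.20171399] [-1.13013377  0.98115944 -0.48452958]
```

Emit:
{"fn": "jog_arm", "kwargs": {"targets": [[[0, 0, 0, 0, 1], [0, 0, 0, 0, 1], [0, 0, 0, 0, 1], [0, 0, -0.03, 0, 1], [0, 0, -0.04, 0, 1], [0, 0, -0.04, 0, 1], [0, 0, 0, 0, 1]]]}}

```text
time_s: 7.57
ee_pos: [0.4488, -0.0509, 0.3028]
tool_rot: [0.994, 0.112, 0.008, 0.003]
wrist_force: [0.7, -1.0, 0.3]
gripper_width: 0.0944
```

Run:
```python
from h import *
c=cam("wrist","w5.png");b=cam("top","t5.png");s=cam("scene","s5.png")
o=bot.get_obs();print(o["time_s"],o["ee_pos"],o["tool_rot"],o["q"])
g=cv2.resize(s["image"][140:330,230:400],(0,0),fx=2,fy=2,interpolation=2)
im=np.zeros((400,640+340,3),np.uint8);im[:,:640]=c["image"];im[:380,640:]=g
cv2.imwrite("pics/c5.png",cv2.resize(im,(800,327))[:,:,::-1])
```

```text
7.7167 [ 0.44547277 -0.05019998  0.29331829] [9.93699996e-01 1.12065887e-01 1.21446631e-03 2.81590077e-04] [-2.32243614e-01 -3.72860992e-01  2.00684778e+00  2.90963299e-04
  1.50512946e+00  1.11393022e+00]
```

View pics/w5.png

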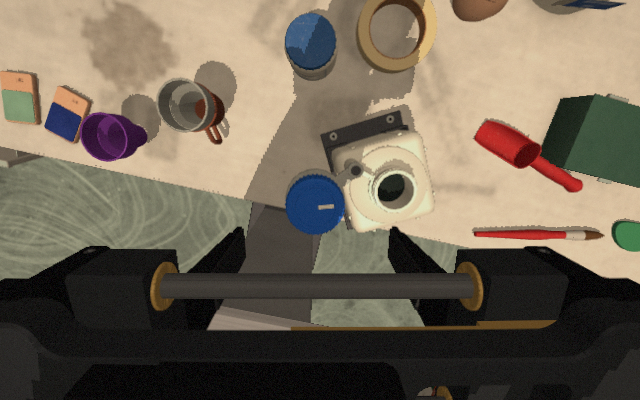

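The wrist view shows the cap swung clear at (315,204), the open neck at (395,190), and the funnel's rim centred near (186,105). Next I'll go above the funnel.

Run:
```python
from h import *
c=cam("wrist");b=cam("top")
print(onz(c,(186,105),.092),onz(c,(395,190),.138),onz(b,(276.5,214.5),.092))
print(-c["R"].T@c["t"])
```

```text
[0.50462393 0.12122162 0.092     ] [ 0.46791639 -0.13579831  0.138     ] [0.50977011 0.12691597 0.092     ]
[ 0.51866818 -0.03345002  0.44222991]
```

Emit:
{"fn": "jog_arm", "kwargs": {"targets": [[[0.02, -0.0312, 0, 0, 1], [0.02, -0.0312, 0, 0, 1], [0.02, -0.0312, 0, 0, 1], [0.02, -0.0312, 0, 0, 1], [0.02, -0.0312, 0, 0, 1], [0, 0, 0.02, -0.123, 1], [0, 0, 0.02, -0.123, 1], [0, 0, 0.02, -0.123, 1]]]}}

```text
time_s: 8.48
ee_pos: [0.507, 0.125, 0.2297]
tool_rot: [0.955, 0.296, -0.001, -0.0]
wrist_force: [-0.3, -0.7, 0.8]
gripper_width: 0.095
```

Emit:
{"fn": "jog_arm", "kwargs": {"targets": [[[0, 0, 0, -0.123, 1], [0, 0, 0, -0.123, 1], [0, 0, 0, -0.123, 1], [0, 0, 0, -0.123, 1], [0, 0, 0, -0.123, 1], [0, 0, 0, -0.123, 1], [0, 0, 0, -0.123, 1], [0, 0, 0, -0.123, 1]]]}}

```text
time_s: 9.15
ee_pos: [0.5067, 0.1241, 0.2301]
tool_rot: [0.703, 0.712, -0.001, -0.001]
wrist_force: [0.0, -1.0, 0.8]
gripper_width: 0.0951
```

Emit:
{"fn": "jog_arm", "kwargs": {"targets": [[[0, 0, 0, -0.123, 1], [0, 0, 0, -0.123, 1], [0, 0, 0, -0.123, 1], [0, 0, 0, 0, 1], [0, 0, 0, 0, 1]]]}}

```text
time_s: 9.57
ee_pos: [0.507, 0.1241, 0.2307]
tool_rot: [0.564, 0.826, -0.001, -0.001]
wrist_force: [-0.2, -0.4, -0.1]
gripper_width: 0.0947
```

Run:
```python
from h import *
c=cam("wrist","w6.png")
o=bot.get_obs();print(o["time_s"],o["ee_pos"],o["tool_rot"],o["q"])
```

```text
9.6167 [0.50713007 0.12408153 0.23107404] [ 5.63736297e-01  8.25954189e-01 -6.58324745e-04 -7.94826070e-04] [ 1.37066548e-01 -1.57723522e-01  1.93762253e+00  9.32598590e-05
  1.36375574e+00 -2.35943392e-01]
```

View pics/w6.png

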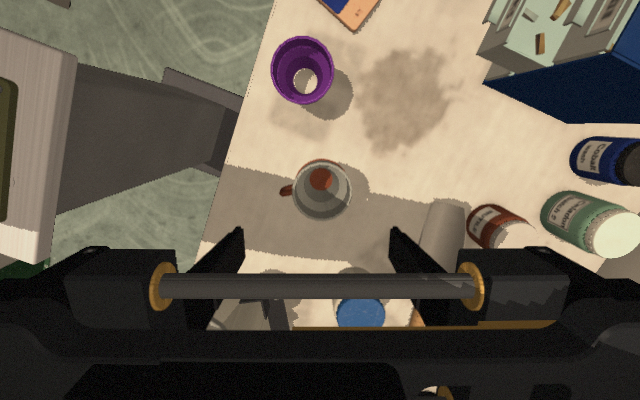

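The wrist view shows the funnel's rim as an ellipse spanning columns 293 to 351, with its bottom at row 221. I'll cast those edges to rim height.

Run:
```python
from h import *
c=cam("wrist")
for z in(.09,.095):
  for u in((322,190),(293,191),(351,191),(322,221),(322,161)): print(z,u,onz(c,u,z))
a=np.linspace(0,6.28,73)
for x,y in((.507,.124),(.509,.126)):
  p=proj(c,np.c_[x+.032*np.cos(a),y+.032*np.sin(a),a*0+.092]);print(p.min(0),p.max(0))
cv2.imwrite("pics/c6.png",cv2.resize(c["image"][145:235,270:390],None,fx=6,fy=6,interpolation=2)[:,:,::-1])
```

```text
0.09 (322, 190) [0.50915718 0.13184761 0.09      ]
0.09 (293, 191) [0.48089582 0.11960278 0.09      ]
0.09 (351, 191) [0.53821439 0.14206653 0.09      ]
0.09 (322, 221) [0.52203291 0.09945861 0.09      ]
0.09 (322, 161) [0.49780744 0.16040539 0.09      ]
0.095 (322, 190) [0.50863377 0.13293491 0.095     ]
0.095 (293, 191) [0.48085995 0.12090132 0.095     ]
0.095 (351, 191) [0.53718971 0.14297754 0.095     ]
0.095 (322, 221) [0.52128738 0.10110466 0.095     ]
0.095 (322, 161) [0.49747983 0.16100003 0.095     ]
[287.20837989 166.37535955] [347.60035509 224.7807401 ]
[289.62518374 165.27858778] [350.0843219  223.80552004]
```

View pics/c6.png

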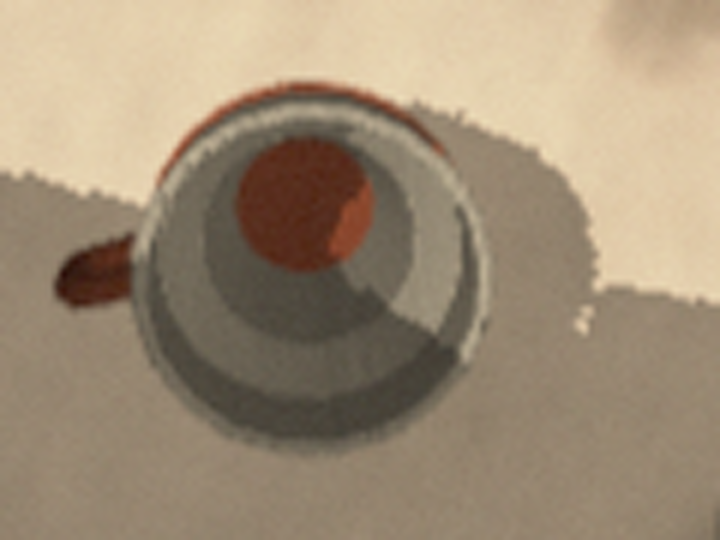

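The crop puts the rim ellipse at columns 291.7 to 351.3 and rows 160.8 to 220.3. That gives a funnel centre near (0.509, 0.130).

Emit:
{"fn": "jog_arm", "kwargs": {"targets": [[[0.0044, 0.0039, 0.025, 0, 1], [0, 0, 0.03, 0, 1], [0, 0, 0.03, 0, 1], [0, 0, 0.03, 0, 1], [0, 0, 0.02, 0, 1], [0, 0, 0.01, 0, 1], [0, 0, 0, 0, 1], [0, 0, 0, 0, 1]]]}}

```text
time_s: 10.33
ee_pos: [0.5099, 0.1297, 0.0876]
tool_rot: [0.563, 0.827, -0.0, -0.0]
wrist_force: [-0.4, -0.2, -0.1]
gripper_width: 0.0951
```

Run:
```python
from h import *
c=cam("wrist","w7.png")
o=bot.get_obs();print(o["time_s"],o["ee_pos"],o["tool_rot"],o["wrist_force"])
cv2.imwrite("pics/c7.png",cv2.resize(c["image"][120:330,180:460],None,fx=2.5,fy=2.5,interpolation=2)[:,:,::-1])
a=np.linspace(0,6.28,73)
for x,y in((.509,.1295),):
  p=proj(c,np.c_[x+.032*np.cos(a),y+.032*np.sin(a),a*0+.092]);print((p.min(0)-[180,120])*2.5,(p.max(0)-[180,120])*2.5)
```

```text
10.3833 [0.5107469  0.12981978 0.08874145] [5.62748703e-01 8.26627353e-01 7.22470623e-04 7.70974251e-04] [ 0.15245283 -0.36309841  0.62526033]
[200.19143604 217.37252744] [481.67273083 471.83295192]
```

View pics/c7.png

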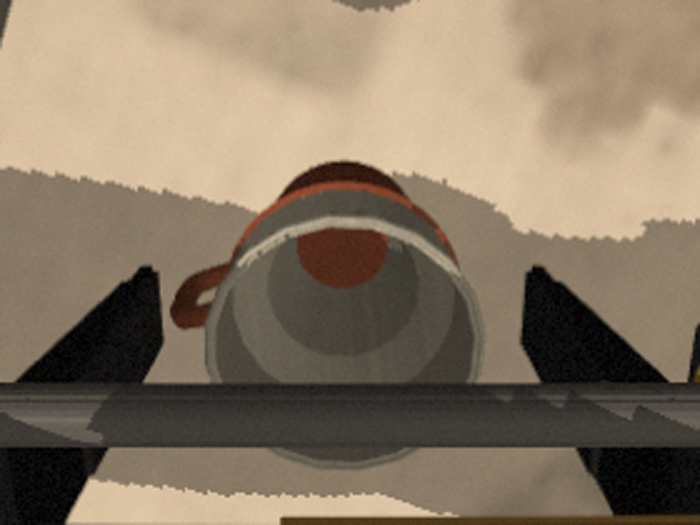

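The crop shows the funnel centred between the open fingers, with its ellipse at columns 205 to 485 and rows 215 to 468. That is within about 1 mm of the prediction, so I'll close and lift.

Emit:
{"fn": "jog_arm", "kwargs": {"targets": [[[0, 0, 0.002, 0, -1], [0, 0, 0, 0, -1], [0, 0, 0, 0, -1], [0, 0, 0, 0, -1], [0, 0, 0, 0, -1], [0, 0, 0, 0, -1]]]}}

```text
time_s: 10.88
ee_pos: [0.51, 0.1297, 0.0857]
tool_rot: [0.563, 0.827, 0.0, 0.0]
wrist_force: [0.4, 0.2, 0.4]
gripper_width: 0.062
```

Emit:
{"fn": "jog_arm", "kwargs": {"targets": [[[0, 0, -0.004, 0, -1], [0, 0, -0.008, 0, -1], [0, 0, -0.015, 0, -1], [0, 0, -0.025, 0, -1], [0, 0, -0.035, 0, -1], [0, 0, -0.035, 0, -1], [0, 0, -0.03, 0, -1], [0, 0, 0, 0, -1]]]}}

```text
time_s: 11.55
ee_pos: [0.5132, 0.1302, 0.2464]
tool_rot: [0.562, 0.827, 0.005, 0.005]
wrist_force: [1.3, 0.9, 0.3]
gripper_width: 0.0616
```

Run:
```python
from h import *
c=cam("wrist","w8.png");s=cam("scene","s8.png")
o=bot.get_obs();print(o["time_s"],o["ee_pos"],o["tool_rot"],o["wrist_force"],o["gripper_width"])
x=cv2.resize(c["image"][100:330,180:460],(440,361),interpolation=2);y=cv2.resize(s["image"][110:290,230:410],(361,361),interpolation=2)
cv2.imwrite("pics/c8.png",np.hstack([x,y])[:,:,::-1])
```

```text
11.65 [0.51049248 0.12977327 0.23958278] [0.56248277 0.82680677 0.00128992 0.00142588] [ 0.06545915 -0.08386585 -1.80448676] 0.06150596100514125
```

View pics/c8.png

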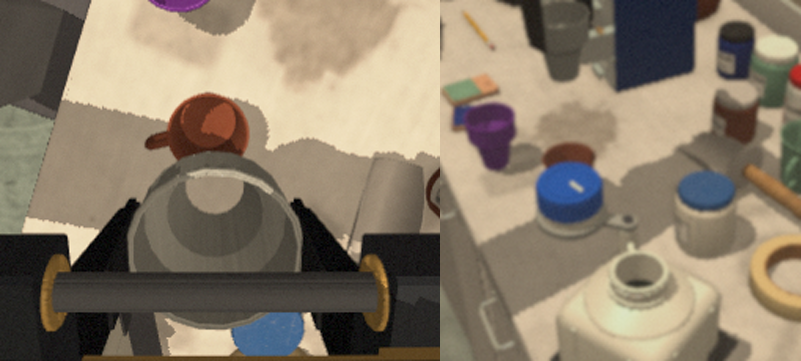

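The funnel is held upright with its rim centred between the fingers. The cup stands on the bench with its handle at left, and in the scene view the neck is open at (638,270). I'll carry the funnel high over to the neck.

Emit:
{"fn": "jog_arm", "kwargs": {"targets": [[[0, 0, -0.02, 0, -1], [0, 0, -0.015, 0, -1], [-0.012, -0.007, 0, 0, -1], [-0.025, -0.014, 0, 0, -1], [-0.03, -0.017, 0, 0, -1], [-0.03, -0.017, 0, 0, -1], [-0.03, -0.017, 0, 0, -1], [-0.03, -0.017, 0, 0, -1]]]}}

```text
time_s: 12.32
ee_pos: [0.483, -0.0501, 0.2698]
tool_rot: [0.562, 0.827, -0.001, -0.002]
wrist_force: [-0.3, 0.5, -1.3]
gripper_width: 0.0619
```

Emit:
{"fn": "jog_arm", "kwargs": {"targets": [[[-0.03, -0.017, 0, 0, -1], [-0.03, -0.017, 0, 0, -1], [-0.015, -0.0087, 0, 0, -1], [-0.005, -0.003, 0, 0, -1], [0, 0, 0, 0, -1], [0, 0, 0, 0, -1], [0, 0, 0, 0, -1], [0, 0, 0, 0, -1]]]}}

```text
time_s: 12.98
ee_pos: [0.4716, -0.1391, 0.272]
tool_rot: [0.562, 0.827, 0.0, -0.0]
wrist_force: [0.4, 0.8, -1.4]
gripper_width: 0.0615
```

Run:
```python
from h import *
c=cam("wrist","w9.png");s=cam("scene","s9.png")
o=bot.get_obs();print(o["time_s"],o["ee_pos"],o["tool_rot"],o["wrist_force"],o["gripper_width"],o["q"])
a=np.linspace(0,6.28,73);e=o["ee_pos"]
p=proj(c,np.c_[e[0]+.032*np.cos(a),e[1]+.032*np.sin(a),a*0+e[2]+.006]);print("rim pred",p.min(0),p.max(0))
print("neck",onz(s,(329.7,244.6),.138))
p=proj(s,np.c_[.472+.0255*np.cos(a),-.14+.0255*np.sin(a),a*0+.138]);print("neck pred scene",p.min(0),p.max(0))
p=proj(s,[[e[0],e[1],e[2]-.068],[e[0],e[1],.17],[e[0],e[1],.138]]);print(p)
x=cv2.resize(c["image"][150:330,240:400],(400,450),interpolation=2);y=cv2.resize(s["image"][170:290,280:380],(375,450),interpolation=2)
cv2.imwrite("pics/c9.png",np.hstack([x,y])[:,:,::-1])
```

```text
13.0833 [ 0.47166104 -0.13924977  0.27231969] [ 5.61779260e-01  8.27287165e-01  6.57407459e-05 -6.78810795e-05] [ 0.59813972  0.41258413 -1.3121199 ] 0.061616443124123316 [-3.96370724e-01 -2.55088871e-01  1.95083178e+00  1.57072345e-04
  1.44595666e+00 -7.74116711e-01]
rim pred [261.12177943 208.71608764] [374.98474955 311.40687842]
neck [ 0.47267089 -0.14048628  0.138     ]
neck pred scene [314.55771875 234.25746401] [343.91935109 255.43067228]
[[328.59668682 215.77030632]
 [328.74052248 230.99371538]
 [328.86608777 244.32310969]]
```

View pics/c9.png

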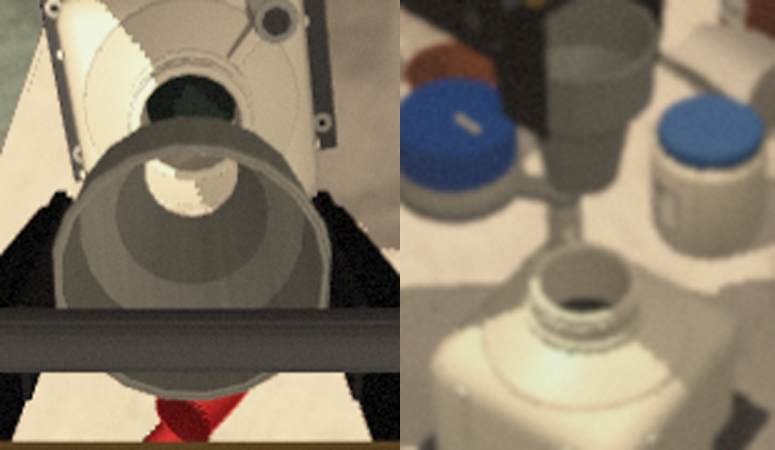

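The scene crop shows the neck centred at (583,281) and the stem tip directly above it near (580,182). Both are within 1 mm of prediction. I'll make a small lateral correction and lower slowly.

Emit:
{"fn": "jog_arm", "kwargs": {"targets": [[[-0.0016, 0.0005, 0.01, 0, -1], [0, 0, 0.02, 0, -1], [0, 0, 0.02, 0, -1], [0, 0, 0.01, 0, -1], [0, 0, 0.006, 0, -1], [0, 0, 0.004, 0, -1], [0, 0, 0.003, 0, -1], [0, 0, 0.002, 0, -1]]]}}

```text
time_s: 13.75
ee_pos: [0.4729, -0.1417, 0.1979]
tool_rot: [0.562, 0.827, 0.0, 0.001]
wrist_force: [-0.3, -1.1, 0.0]
gripper_width: 0.062
```

Emit:
{"fn": "jog_arm", "kwargs": {"targets": [[[0, 0, 0.003, 0, -1], [0, 0, 0.003, 0, -1], [0, 0, 0.002, 0, -1], [0, 0, 0, 0, -1], [0, 0, 0, 0, -1]]]}}

```text
time_s: 14.17
ee_pos: [0.4725, -0.1416, 0.1894]
tool_rot: [0.563, 0.827, 0.0, -0.0]
wrist_force: [0.3, 0.2, -1.4]
gripper_width: 0.0617
```

Run:
```python
from h import *
s=cam("scene","s10.png")
o=bot.get_obs();print(o["time_s"],o["ee_pos"],o["tool_rot"],o["wrist_force"],o["wrist_torque"],o["gripper_width"])
```

```text
14.2167 [ 0.47257396 -0.14160249  0.1895094 ] [5.62495075e-01 8.26800628e-01 8.31923858e-06 1.13609067e-04] [-0.51422498  0.33363441 -1.58876191] [-0.00654291 -0.16631726  0.02966079] 0.061594697307134585
```

Emit:
{"fn": "jog_arm", "kwargs": {"targets": [[[0, 0, 0.002, 0, -1], [0, 0, 0.002, 0, -1], [0, 0, 0.001, 0, -1], [0, 0, 0.001, 0, -1], [0, 0, 0, 0, -1], [0, 0, 0, 0, -1]]]}}

```text
time_s: 14.72
ee_pos: [0.4724, -0.1415, 0.1832]
tool_rot: [0.563, 0.827, -0.0, -0.0]
wrist_force: [0.4, 0.2, -0.6]
gripper_width: 0.0618
```

Emit:
{"fn": "jog_arm", "kwargs": {"targets": [[[0, 0, 0.001, 0, -1], [0, 0, 0, 0, -1], [0, 0, 0, 0, -1]]]}}

```text
time_s: 14.97
ee_pos: [0.4724, -0.1414, 0.1823]
tool_rot: [0.562, 0.827, 0.0, -0.0]
wrist_force: [-0.8, 0.4, -0.6]
gripper_width: 0.0615
```

Emit:
{"fn": "jog_arm", "kwargs": {"targets": [[[0, 0, 0.001, 0, -1], [0, 0, 0, 0, -1], [0, 0, 0, 0, -1]]]}}

```text
time_s: 15.22
ee_pos: [0.4724, -0.1414, 0.1813]
tool_rot: [0.563, 0.827, 0.0, -0.0]
wrist_force: [-1.4, 1.7, 0.8]
gripper_width: 0.0616
```

Emit:
{"fn": "jog_arm", "kwargs": {"targets": [[[0.0012, -0.0006, 0, 0, -1], [0, 0, 0.0005, 0, -1], [0, 0, 0, 0, -1], [0, 0, 0, 0, -1]]]}}

```text
time_s: 15.55
ee_pos: [0.4716, -0.1408, 0.1808]
tool_rot: [0.563, 0.827, -0.0, 0.0]
wrist_force: [0.1, -0.7, -0.7]
gripper_width: 0.0618
```

Emit:
{"fn": "jog_arm", "kwargs": {"targets": [[[0, 0, 0.0008, 0, -1], [0, 0, 0, 0, -1], [0, 0, 0, 0, -1]]]}}

```text
time_s: 15.8
ee_pos: [0.4716, -0.1407, 0.1801]
tool_rot: [0.563, 0.827, -0.0, 0.0]
wrist_force: [-0.5, -0.3, -1.4]
gripper_width: 0.0619
```

Lateral force is gone. I'll keep lowering in 0.8 mm steps until the weight is taken.

Emit:
{"fn": "jog_arm", "kwargs": {"targets": [[[0, 0, 0.0008, 0, -1], [0, 0, 0, 0, -1], [0, 0, 0, 0, -1]]]}}

```text
time_s: 16.05
ee_pos: [0.4716, -0.1407, 0.1793]
tool_rot: [0.562, 0.827, -0.0, 0.0]
wrist_force: [1.4, -1.3, -1.6]
gripper_width: 0.0617
```

Emit:
{"fn": "jog_arm", "kwargs": {"targets": [[[0, 0, 0.0008, 0, -1], [0, 0, 0, 0, -1], [0, 0, 0, 0, -1]]]}}

```text
time_s: 16.3
ee_pos: [0.4717, -0.1408, 0.1786]
tool_rot: [0.563, 0.827, 0.0, 0.0]
wrist_force: [1.7, 0.1, 0.6]
gripper_width: 0.0618
```

Emit:
{"fn": "jog_arm", "kwargs": {"targets": [[[0, 0, 0.0005, 0, -1], [0, 0, 0, 0, -1], [0, 0, 0, 0, -1], [0, 0, 0, 0, -1]]]}}

```text
time_s: 16.63
ee_pos: [0.4717, -0.1408, 0.1782]
tool_rot: [0.562, 0.827, 0.0, 0.0]
wrist_force: [0.5, -0.9, 1.1]
gripper_width: 0.0619
```

Run:
```python
from h import *
f=[]
for i in range(6): cam("top"); o=bot.get_obs(); f.append(o["wrist_force"])
print(np.mean(f,0),o["ee_pos"],o["time_s"])
s=cam("scene");c=cam("wrist")
x=cv2.resize(c["image"][150:330,240:400],(400,450),interpolation=2);y=cv2.resize(s["image"][170:290,280:380],(375,450),interpolation=2)
cv2.imwrite("pics/c11.png",np.hstack([x,y])[:,:,::-1])
```

```text
[ 0.43447375 -1.23678631  1.51797696] [ 0.47170322 -0.14074161  0.17822476] 16.9333
```

The jug now carries the funnel with about 3 N at the expected height, so I'll release and retreat upward.

Emit:
{"fn": "jog_arm", "kwargs": {"targets": [[[0, 0, 0, 0, 1], [0, 0, 0, 0, 1], [0, 0, 0, 0, 1], [0, 0, 0, 0, 1], [0, 0, -0.015, 0, 1], [0, 0, -0.035, 0, 1], [0, 0, -0.04, 0, 1], [0, 0, -0.04, 0, 1]]]}}

```text
time_s: 17.7
ee_pos: [0.4707, -0.1402, 0.3081]
tool_rot: [0.562, 0.827, -0.0, -0.002]
wrist_force: [1.2, -0.9, 0.3]
gripper_width: 0.0948
```

Run:
```python
from h import *
c=cam("wrist","w12.png");s=cam("scene","s12.png")
o=bot.get_obs();print(o["time_s"],o["ee_pos"],o["wrist_force"],o["gripper_width"])
a=np.linspace(0,6.28,73)
for n,k,off,f in(("wrist",c,(160,120),2.0),("scene",s,(230,110),375/180)):
  p=proj(k,np.c_[.472+.032*np.cos(a),-.14+.032*np.sin(a),a*0+.185]);print(n,"rim pred crop",(p.min(0)-off)*f,(p.max(0)-off)*f)
x=cv2.resize(c["image"][120:308,160:360],None,fx=2,fy=2,interpolation=2)[:375];y=cv2.resize(s["image"][110:290,230:410],(375,375),interpolation=2)
cv2.imwrite("pics/c12.png",np.hstack([x,y])[:,:,::-1])
```

```text
17.8 [ 0.47423607 -0.14166563  0.31645806] [0.30215132 0.09384492 0.52390176] 0.09494857376649564
wrist rim pred crop [254.17587143  98.7015595 ] [381.46102653 221.286672  ]
scene rim pred crop [166.29149926 212.55644206] [246.53816197 267.33199295]
```

View pics/c12.png

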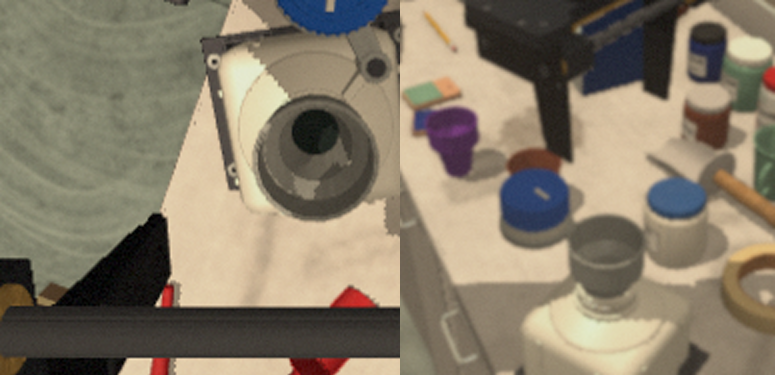

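The funnel stands upright in the neck. Its rim in the wrist crop is at columns 257 to 379 and rows 95 to 220, against a prediction of 254 to 381 and 99 to 221. The cap is well clear, the cup is standing, and the gripper touches nothing, so I'll hand in.

```bash
python3 -c "
from rig import bot
bot.job_done()"
```

```text
the job is handed in; nothing more can be done
```

The jug is ready and I handed the job in at about 18 s of the 64 s allowed; the rig gives no verdict.

- **Cap:** I unscrewed it to its stop. The hand slipped a little at the end as torque rose to about 0.8 N m. I then swung its arm about 2.0 rad clear of the neck.
- **Funnel:** I lifted it out of the cup and lowered it into the neck in sub-millimetre steps. I released it when the jug carried about 3 N, with the hand at the expected seating height.

**Last checks:**
- **Funnel position:** in the wrist and scene views its rim is within about 2 mm of where a funnel seated on the neck axis should appear, and it looks upright.
- **Other items:** the cap is clear, and the cup and the blue-lid jar are standing. The jar looks in its place, though I did not measure its position. The gripper is open, about 0.13 m above its release height, and touches nothing.

**Disagreements and limits:**
- The cap pointer showed about 2.2 rad of turn when the hand had turned 2.45 rad. I turned a further 0.3 rad until the hand slipped at the stop.
- On the way in, the funnel briefly touched one side of the neck with about 2 N. I re-centred it by about 1 mm.
- I viewed 13 pictures, three over the budget of 10, which is past the one or two extra allowed.

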